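Refit the sprung roller in the die feed track

ROBOT

A 6-joint arm with a two-finger parallel gripper is mounted at the origin on the work surface. World frame = base frame: x ahead of the robot, y to its left, z up, the work surface at z = 0. Lengths are in m, angles in degrees, forces in N, time in s.
With the tool pointing down it reaches from about 0.4 to 0.825 m from the base axis. Payload 7 kg.
Tool frame: the origin (TCP) lies between the finger pads; the fingertips stand 19 mm ahead of it and the grasp point (between the pads) is the TCP (r.finger_overhang is the distance from the TCP to the fingertips, in m); z points along the fingers, y is the direction in which the jaws open and shut (so a half turn about z gives the same grasp; the last joint's range is limited). The gripper opens to 88 mm and grips with 3 to 60 N. Pads are 19 mm wide; open, the fingers measure 130 mm over their backs; the gripper's body (78 mm by 193 mm) begins 47 mm behind the grasp point.
Start: joints at [-48.753, 20.546, 0.682, 0, -70.136, -16.507], TCP at [0.282, -0.613, 0.246] pointing down, gripper open.
Joint ranges: [-176.03, 176.03], [-82.01, 121.73], [-58.28, 71.71], [-173.87, 95.51], [-174.79, -0.11], [-173.66, 173.66]. Speed limits (degrees/s): [136.94, 136.94, 172.46, 180, 180, 180].

INTERFACE

Orientations are given as [roll, pitch, yaw] about the fixed x, y, z axes, in that order (R = Rz(yaw) Ry(pitch) Rx(roll)).
In Python, from plant import r, optics gives the robot as it stands. The module is installed in compiled form; this text tells all that it offers.
- The arm moves only by the tool step_arm, never from a script. Its argument "increments" is a list of rows, each an object of numbers: "tx", "ty", "tz": the shift along the world's x, y, z in mm; "ax", "ay", "az": the turn, a rotation vector about the world's x, y, z in degrees; "claw": the gripper command: -1 is shut, 1 is fully open, values between are in proportion. In form: [{"tx": .., "ty": .., "tz": .., "ax": .., "ay": .., "az": .., "claw": ..}, ...]. A call has 1 to 12 rows; each row shifts and turns the commanded pose from where the row before left it; what a row does not reach is not made up. A row lasts 1/10 s, in which the tool goes at most 50 mm and 8.59 degrees, less where a joint would pass 70% of its speed; a pose out of reach is approached as far as the arm can. A call with a gripper value outside its range is refused whole. The fingers move at their own pace and stop on an object; "newtons" is the grip in N (left out, the last holds). Time passes only in rows, so rows that do not move let the fingers close. It gives the time, the measured TCP pose, the force and the opening at its end, in the units of the state.
- r.get_state(): the state, without advancing time (a new reading comes with each control period).
- optics.capture(name): name is "scene" or "side" or "wrist"; returns a dict with "image" (480x640x3 uint8, blue, green, red), "depth" (480x640 float32, m along the optical axis (not along the pixel's ray), 0 where there is no reading), "fx", "fy", "cx", "cy" (pixels), "R" (3x3) and "t" (3): a world point X has camera coordinates R X + t. Camera axes: x right, y down, z forward; pixel columns grow to the right and rows downward; lengths in m; the calibration is good to about 2 mm. A picture is of the moment at which its call begins.
- r.close_job(): hands the job in, once; it reports no verdict.
The state is a dict: "time_s": time; "joints": joint angles; "qd": joint speeds; "joint_torque": joint torques, N m; "tcp_pos": TCP position; "eef_rot": TCP orientation; "contact_force": force on the tool from outside, world axes, zero at the start; "moment": the same for the moment, N m; "gripper_width": finger opening in m.
Only numpy, scipy, OpenCV 4.12 (cv2) and the standard library are available. Lean on these libraries where they do the work, as an engineer would, in place of code of your own. Each camera call takes 0.05 s, during which the arm holds its last target. There are 200 camera calls.

TASK

Take the spare roller from the V-blocks and fit it in the empty place of the roller track, so that both its ends sit fully home in the two facing bores of the side rails; with the sprung end in its bore, the roller must be pushed well in against its spring for the plain end to pass inside the other rail and spring out into the bore there. Ease it in by feel and do not force it, because the aluminium rails bruise easily, and leave the die, the collar and the spanner where they are.

Things in the scene. Friction and masses are not known exactly. Their poses are not given: they have to be found in the camera images.
- roller: Spare roller: steel tube 32 mm in diameter, 150 mm long, 0.25 to 0.5 kg. Origin: middle of the tube, on its axis; x runs along the axis towards the sprung end (y, z turn with the tube). It lies level in the V-blocks, axis 45 mm above the bench, about balanced at its origin; the middle 70 mm of tube are free. Held between fingers it can pivot a little if pushed at its ends.
- plain_tip (a point): Centre of the end face of the plain pin, on the axis, 87 mm from the roller's origin (at x = -87 mm). Plain end: a hub 22 mm in diameter stands 2 mm out of the tube, then a fixed pin 10 mm in diameter, 10 mm long, with a 1 mm chamfer.
- shoulder (a point): Centre of the sprung end's shoulder: the step between the plunger's barrel (20 mm in diameter, standing 20 mm out of the tube when free) and its nose. At x = 95 mm when free. The plunger slides up to 18 mm into the tube; its spring takes about 3 N to start, 0.5 N more for each mm, 12 N fully in; then it is solid.
- sprung_tip (a point): Centre of the end face of the sprung nose (10 mm in diameter, 8 mm long, 1 mm chamfer), on the axis, 8 mm beyond the shoulder; at x = 103 mm when free, less by as much as the plunger is pushed in.
- gap: The empty roller place (not a solid thing). Origin: nominal middle of its axle line, 85 mm above the bench, midway between the rails; x along the axle line, from the rail nearer the robot to the farther; y along the track; z up. Fully home, hub and shoulder rest on the two rails' inner faces: pin tip 94 mm, nose tip 92 mm from the origin along x, plunger still in by 4 mm.
- near_face (a point): Nominal mouth of the empty place's bore in the nearer rail: on the rail's inner face, at x = -84 mm from the gap's origin. Bore: 13 mm in diameter, straight through the 10 mm bar. Either end of the roller fits. The true bore is at this height, but up to 6 mm either way along y, since each rail is clamped in slotted holes.
- far_face (a point): The same for the farther rail: inner face at x = +84 mm; its true bore lies up to 6 mm either way along y, independently of the nearer one. The plain pin passes inside a rail only while the shoulder is on the other rail (nose in its bore) and the plunger is in by 14 to 18 mm.
- track: Roller track on the bench, fixed. Origin on the bench under its middle; x across, away from the robot; y along. Two aluminium side rails 260 mm long, 10 mm thick, 168 mm apart inside, 38 mm high: tops 97 mm above the bench, 12 mm above the axle line. Legs at its ends. Three roller places at y = -80, 0, 80 mm, two of them filled.
- idler_a: A roller of the same kind already in the track, fixed: tube 32 mm in diameter, 150 mm long. Origin: on its axle line, midway between the rails; x along the axis.
- idler_b: The other roller already in the track, fixed, same shape as idler_a.
- vblocks: Two dark steel V-blocks on a thin plate, fixed, each 30 mm (x) by 56 mm (y) by 42 mm high, their middles at x = -52 and +52 mm. Origin on the bench, midway between them; x runs along the V.
- die: Bystander: a dark steel stepped die, 44 mm in diameter, 62 mm high, upright. Origin: centre of its underside.
- collar: Bystander: a steel collar, 48 mm in outer diameter, 32 mm high, lying flat. Origin: centre of its underside.
- spanner: Bystander: a spanner 170 mm long lying on the bench. Origin: its middle, on the bench; x along it.
Not all that is in view belongs to the job. Leave any brown or red look-alike of the roller alone.

How it is judged (in metres and radians):
At the end, for the whole second after the job is handed in: The roller lies still and released in the empty place, either way round: pin tip at least 7.5 mm and nose tip at least 5.5 mm beyond the inner faces of the two facing rails, both within 5 mm in height and 10 mm along the track of the nominal axle line; die, collar and spanner within 20 mm (((x of plain_tip in the frame of gap below -0.0915 m and x of sprung_tip in the frame of gap above 0.0895 m) or (x of plain_tip in the frame of gap above 0.0915 m and x of sprung_tip in the frame of gap below -0.0895 m)) and z of plain_tip in the frame of gap between -0.005 and 0.005 m and z of sprung_tip in the frame of gap between -0.005 and 0.005 m and y of plain_tip in the frame of gap between -0.01 and 0.01 m and y of sprung_tip in the frame of gap between -0.01 and 0.01 m and linear speed of roller below 0.02 m/s); the robot touches nothing.
It fails at once if the roller pressed on the track with more than 36 N (contact force between roller and track above 36 N).
It fails at once if the gripper or arm pressed on the track with more than 25 N (contact force between any of the fingers, the arm and track above 25 N).
It fails at once if the die moved by more than 20 mm (distance of die from where it was at the start of the episode above 0.02 m).
It fails at once if the collar moved by more than 20 mm (distance of collar from where it was at the start of the episode above 0.02 m).
It fails at once if the spanner moved by more than 20 mm (distance of spanner from where it was at the start of the episode above 0.02 m).
It also fails if it takes over 67 s, if anything falls off the work surface, if the arm or the gripper's body presses on something with over 40 N, if the wrist force passes 120 N, or if a joint passes its speed limit or range.

## Working session

There is one attempt and no reset: what is moved stays moved. The work goes in short steps, Python scripts to look and compute and a tool call to move; the robot and the scene stay as the last step left them, time stands still between calls to the robot, and variables do not carry over. Pictures are saved under pics/ and viewed, about 8 in all and at most 12, crops included, and the job is handed in when it is done.

Besides the shell and the picture viewer there is one more tool, called after "Emit:" by a JSON object that holds its "name" and its "arguments", one argument or row to a line. step_arm: Moves the arm, as the interface text tells. Its arguments: {"type":"object","properties":{"increments":{"type":"array","items":{"type":"object","properties":{"tx":{"type":"number"},"ty":{"type":"number"},"tz":{"type":"number"},"ax":{"type":"number"},"ay":{"type":"number"},"az":{"type":"number"},"claw":{"type":"number"}}}},"newtons":{"type":"number"}},"required":["increments"]}

```bash
mkdir -p pics; cat > h.py <<'E'
import numpy as np, cv2
from plant import r, optics
def cap(n,save=None):
    c=optics.capture(n); c['R']=np.array(c['R']);c['t']=np.array(c['t'])
    if save: cv2.imwrite('pics/'+save+'.png',c['image'])
    return c
def ray(c,u,v):
    d=c['R'].T@np.array([(u-c['cx'])/c['fx'],(v-c['cy'])/c['fy'],1]); return -c['R'].T@c['t'],d
def onz(c,u,v,z):
    o,d=ray(c,u,v); return o+d*(z-o[2])/d[2]
def dep(c,u,v):
    o,d=ray(c,u,v); return o+d*c['depth'][int(v),int(u)]
def proj(c,X):
    p=c['R']@np.array(X)+c['t']; return p[0]/p[2]*c['fx']+c['cx'],p[1]/p[2]*c['fy']+c['cy']
E
python3 - <<'E'
from h import *
import pickle
D={n:cap(n) for n in('scene','side')}
pickle.dump(D,open('d0.pkl','wb'))
for n in D:
    cv2.imwrite(f'pics/{n}0.png',D[n]['image']); c=D[n]; print(n,-c['R'].T@c['t'],c['R'][2],c['fx'])
print(r.get_state())
E
```

```text
scene [ 1.30703074 -0.94120877  1.17081148] [-0.51823046  0.53551342 -0.66683024] 566.0996876583937
side [0.29137624 0.80576874 0.73305445] [ 0.12146423 -0.79533921 -0.59387035] 482.29391678074063
{'time_s': 0.1, 'joints': array([-4.87508537e+01,  2.05871898e+01,  6.39963843e-01, -1.81603715e-02,
       -7.01336425e+01, -1.65062040e+01]), 'qd': array([-0.08430576, -0.04775505,  0.10946024,  0.15978713, -0.0761364 ,
       -0.01480263]), 'joint_torque': array([-1.32475521e-03, -5.84165275e+01,  2.93751973e+01,  7.01553002e+00,
        1.02152795e-02, -2.72342362e-05]), 'tcp_pos': array([ 0.28233459, -0.61268757,  0.24472375]), 'eef_rot': array([ 1.79917613e+02, -6.60915201e-03, -1.55263236e+02]), 'contact_force': array([0.65985948, 0.5969013 , 0.06397156]), 'moment': array([0.00882665, 0.00266187, 0.02606686]), 'gripper_width': 0.0877816277252086}
```

View pics/scene0.png

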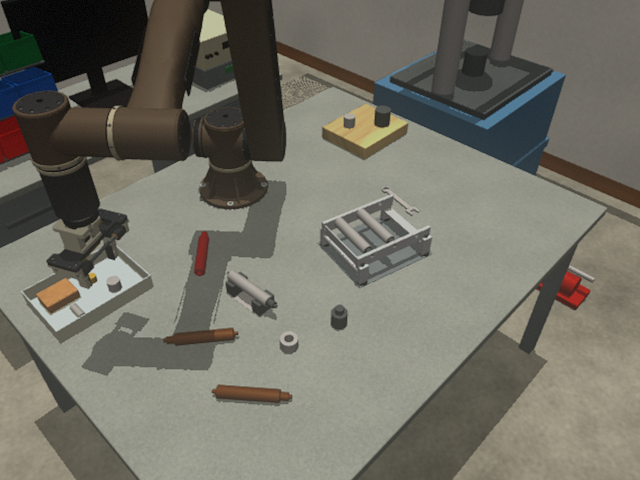

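View pics/side0.png

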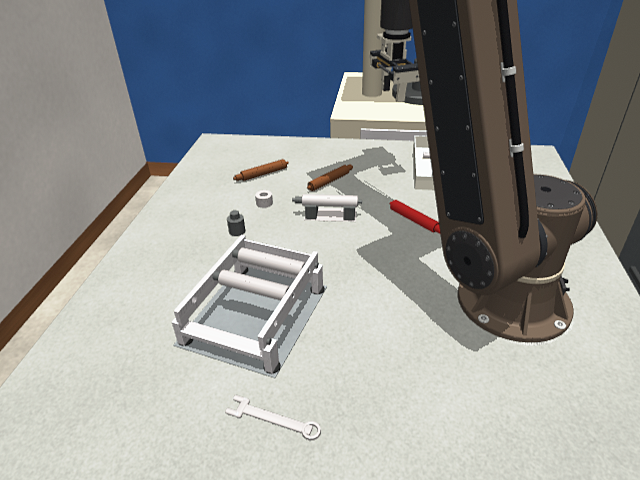

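The candidates for the roller are: bare grey steel on dark V-blocks, scene (250,288) / side (330,201); brown ones at scene (201,337) and (251,394); red at scene (202,253). Only the grey one is steel and lies on V-blocks. The empty place is the one nearest the side camera, around side (240,310). I'll confirm with an enlarged crop.

```bash
python3 - <<'E'
from h import *
import pickle
D=pickle.load(open('d0.pkl','rb'))
def crop(n,x,y,w,h,W,H): return cv2.resize(D[n]['image'][y:y+h,x:x+w],(W,H),interpolation=cv2.INTER_CUBIC)
a=np.vstack([np.hstack([crop('scene',215,260,80,60,400,300),crop('side',285,185,80,60,400,300)]),
 np.hstack([crop('scene',310,180,130,98,400,300),crop('side',165,230,170,128,400,300)])])
cv2.imwrite('pics/c1.png',a)
E
```

```text
(no output)
```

View pics/c1.png

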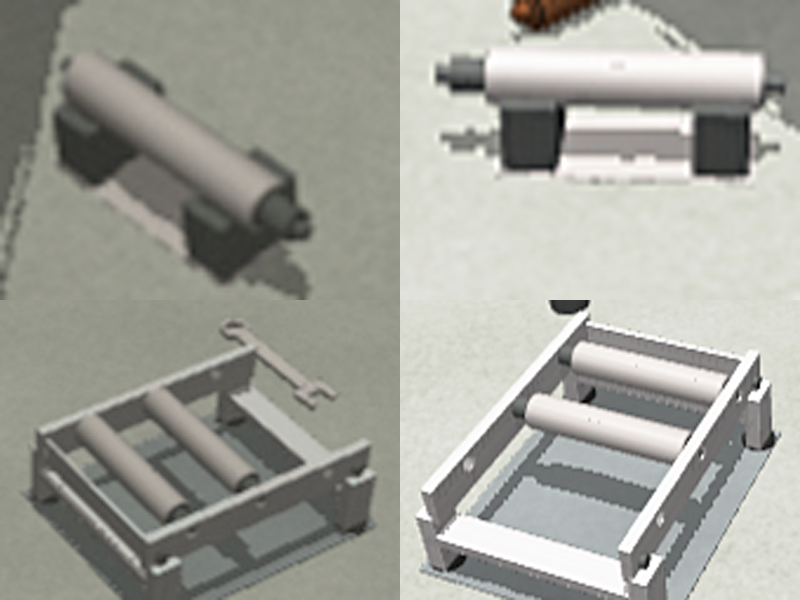

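The crop confirms it: the grey steel roller in dark V-blocks has its thick dark barrel (sprung end) at scene (272,302) / side (297,199), facing away from the robot. Far-rail bore mouth shows at side (194,300); near-rail bore mouth at scene (380,204). Rough positions next.

```bash
python3 - <<'E'
from h import *
import pickle
D=pickle.load(open('d0.pkl','rb')); S,s=D['scene'],D['side']
cs=lambda X,Y,n:{'a':(S,215+X/5,260+Y/5,),'b':(s,285+(X-400)/5,185+Y/5),'c':(S,310+X*.325,180+(Y-300)*.3267),'d':(s,165+(X-400)*.425,230+(Y-300)*.4267)}[n]
def P(X,Y,n,z): print(n,X,Y,z,onz(*cs(X,Y,n),z).round(4))
print('roller top edge/axis');P(75,75,'a',.05);P(268,208,'a',.05);P(487,75,'b',.05);P(763,78,'b',.05)
print('far rail top, near rail top')
P(590,318,'d',.097);P(428,492,'d',.097);P(757,352,'d',.097);P(625,555,'d',.097)
P(40,435,'c',.097);P(250,350,'c',.097);P(150,543,'c',.097);P(368,443,'c',.097)
print('bores');P(468,465,'d',.085);P(660,520,'d',.085);P(217,375,'c',.085);P(307,483,'c',.085)
print('others'); 
for u,v,z in((288,342,.03),(339,312,.06),(400,202,0)): print(onz(S,u,v,z))
c=cap('wrist','w0'); print(-c['R'].T@c['t'],c['R'])
E
```

```text
roller top edge/axis
a 75 75 0.05 [ 0.364  -0.3101  0.05  ]
a 268 208 0.05 [ 0.5142 -0.3019  0.05  ]
b 487 75 0.05 [ 0.5041 -0.2837  0.05  ]
b 763 78 0.05 [ 0.3564 -0.2948  0.05  ]
far rail top, near rail top
d 590 318 0.097 [ 0.5903 -0.0377  0.097 ]
d 428 492 0.097 [0.6584 0.2051 0.097 ]
d 757 352 0.097 [ 0.4239 -0.0016  0.097 ]
d 625 555 0.097 [0.487  0.2522 0.097 ]
c 40 435 0.097 [ 0.4357 -0.0113  0.097 ]
c 250 350 0.097 [0.4954 0.2347 0.097 ]
c 150 543 0.097 [ 0.6096 -0.0515  0.097 ]
c 368 443 0.097 [0.6673 0.1981 0.097 ]
bores
d 468 465 0.085 [0.6437 0.1597 0.085 ]
d 660 520 0.085 [0.4718 0.2033 0.085 ]
c 217 375 0.085 [0.4886 0.1919 0.085 ]
c 307 483 0.085 [0.6535 0.1231 0.085 ]
others
[ 0.6360972  -0.34825365  0.03      ]
[ 0.67802584 -0.2050768   0.06      ]
[0.46274192 0.33685504 0.        ]
[ 0.21964805 -0.64230264  0.38447029] [[-0.41891327  0.90802238  0.00265056]
 [ 0.87740907  0.40403486  0.25866804]
 [ 0.23380545  0.1106851  -0.96596264]]
```

Emit:
{"name": "step_arm", "arguments": {
  "increments": [
    {"tx": 14.5,"ty": 46.5,"tz": -1.5,"az": -2.3},
    {"tx": 14.5,"ty": 46.5,"tz": -1.5,"az": -2.3},
    {"tx": 14.5,"ty": 46.5,"tz": -1.5,"az": -2.3},
    {"tx": 14.5,"ty": 46.5,"tz": -1.5,"az": -2.3},
    {"tx": 14.5,"ty": 46.5,"tz": -1.5,"az": -2.3},
    {"tx": 14.5,"ty": 46.5,"tz": -1.5,"az": -2.3},
    {"tx": 14.5,"ty": 46.5,"tz": -1.5,"az": -2.3},
    {"tx": 14.5,"ty": 46.5,"tz": -1.5,"az": -2.3},
    {"tx": 14.5,"ty": 46.5,"tz": -1.5,"az": -2.3},
    {"tx": 14.5,"ty": 46.5,"tz": -1.5,"az": -2.3},
    {"tx": 14.5,"ty": 46.5,"tz": -1.5,"az": -2.3},
    {"tx": 14.5,"ty": 46.5,"tz": -1.5,"az": -2.3}
  ]
}}

```text
$.increments[0]: bad value
```

Emit:
{"name": "step_arm", "arguments": {
  "increments": [
    {"tx": 14.5,"ty": 46.5,"tz": -1.5,"az": -2.3},
    {"tx": 14.5,"ty": 46.5,"tz": -1.5,"az": -2.3},
    {"tx": 14.5,"ty": 46.5,"tz": -1.5,"az": -2.3},
    {"tx": 14.5,"ty": 46.5,"tz": -1.5,"az": -2.3},
    {"tx": 14.5,"ty": 46.5,"tz": -1.5,"az": -2.3},
    {},
    {}
  ]
}}

```text
$.increments[0]: bad value
```

```bash
python3 - <<'E'
from h import *
import pickle
c=cap('wrist','w1'); pickle.dump(c,open('w1.pkl','wb')); print(-c['R'].T@c['t'],c['R'][2],c['fx'])
s=r.get_state(); print(s['tcp_pos'],s['eef_rot'],s['joints'],s['contact_force'])
E
```

```text
[ 0.21966117 -0.64233695  0.38459216] [ 0.23389826  0.11049946 -0.96596142] 426.1351366032419
[ 0.28235249 -0.61282784  0.2449994 ] [ 1.79943893e+02 -7.12426130e-03 -1.55263240e+02] [-4.87534320e+01  2.05754475e+01  6.55285376e-01 -9.69052635e-03
 -7.01356566e+01 -1.65065141e+01] [ 0.45442308 -0.42141843  0.3661586 ]
```

View pics/w1.png

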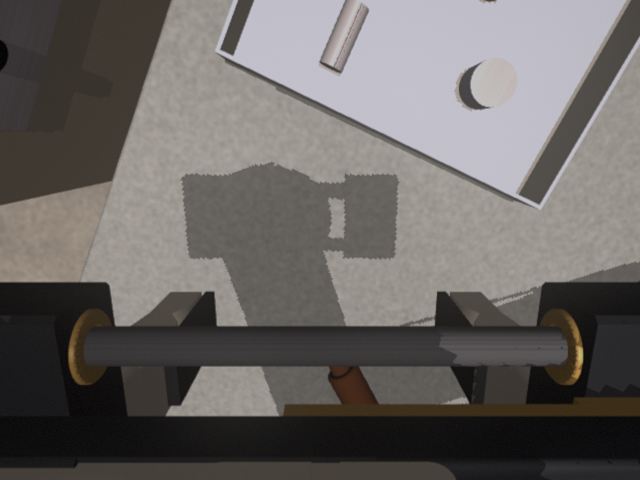

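The wrist image shows the tray below and the gripper's own bar over rows 290–400, so only rows 0–280 are clear. Move rows need every field filled in.

Emit:
{"name": "step_arm", "arguments": {
  "increments": [
    {"tx": 20,"ty": 42,"tz": 0,"ax": 0,"ay": 0,"az": -2.2,"claw": 1},
    {"tx": 20,"ty": 42,"tz": 0,"ax": 0,"ay": 0,"az": -2.2,"claw": 1},
    {"tx": 20,"ty": 42,"tz": 0,"ax": 0,"ay": 0,"az": -2.2,"claw": 1},
    {"tx": 20,"ty": 42,"tz": 0,"ax": 0,"ay": 0,"az": -2.2,"claw": 1},
    {"tx": 20,"ty": 42,"tz": 0,"ax": 0,"ay": 0,"az": -2.2,"claw": 1},
    {"tx": 20,"ty": 42,"tz": 0,"ax": 0,"ay": 0,"az": -2.2,"claw": 1},
    {"tx": 20,"ty": 42,"tz": 0,"ax": 0,"ay": 0,"az": -2.2,"claw": 1},
    {"tx": 20,"ty": 42,"tz": 0,"ax": 0,"ay": 0,"az": -2.2,"claw": 1},
    {"tx": 20,"ty": 42,"tz": 0,"ax": 0,"ay": 0,"az": -2.2,"claw": 1}
  ]
}}

```text
time_s: 1.1
tcp_pos: [0.4629, -0.2332, 0.2457]
eef_rot: [-180.0, 0.0, -175.1]
contact_force: [0.6, -0.8, 0.4]
gripper_width: 0.0878
```

Emit:
{"name": "step_arm", "arguments": {
  "increments": [
    {"tx": 20,"ty": 42,"tz": 0,"ax": 0,"ay": 0,"az": -2.2,"claw": 1},
    {"tx": 20,"ty": 42,"tz": 0,"ax": 0,"ay": 0,"az": -2.2,"claw": 1},
    {"tx": 20,"ty": 42,"tz": 0,"ax": 0,"ay": 0,"az": -2.2,"claw": 1},
    {"tx": 20,"ty": 42,"tz": 0,"ax": 0,"ay": 0,"az": -2.2,"claw": 1},
    {"tx": 20,"ty": 42,"tz": 0,"ax": 0,"ay": 0,"az": -2.2,"claw": 1},
    {"tx": 20,"ty": 42,"tz": 0,"ax": 0,"ay": 0,"az": -2.2,"claw": 1},
    {"tx": 20,"ty": 42,"tz": 0,"ax": 0,"ay": 0,"az": -2.2,"claw": 1},
    {"tx": 20,"ty": 42,"tz": 0,"ax": 0,"ay": 0,"az": -2.2,"claw": 1},
    {"tx": 20,"ty": 42,"tz": 0,"ax": 0,"ay": 0,"az": -2.2,"claw": 1},
    {"tx": 0,"ty": 0,"tz": 0,"ax": 0,"ay": 0,"az": 0,"claw": 1},
    {"tx": 0,"ty": 0,"tz": 0,"ax": 0,"ay": 0,"az": 0,"claw": 1}
  ]
}}

```text
time_s: 2.2
tcp_pos: [0.6424, 0.1441, 0.2445]
eef_rot: [-179.9, -0.1, 165.2]
contact_force: [1.3, -0.2, -0.1]
gripper_width: 0.0873
```

```bash
python3 - <<'E'
from h import *
import pickle
c=cap('wrist','w2'); pickle.dump(c,open('w2.pkl','wb')); print(-c['R'].T@c['t'],c['R'][2],c['fx'])
s=r.get_state(); print(s['time_s'],s['tcp_pos'],s['eef_rot'],s['joints'],s['contact_force'])
E
```

```text
[0.57574912 0.16155963 0.38429554] [ 0.24835027 -0.06558563 -0.96644745] 426.1351366032419
2.25 [0.64213161 0.14312447 0.24489449] [-1.79953580e+02 -5.68781016e-02  1.65190546e+02] [ 2.95116126e+01  1.90158414e+01 -1.65005299e+00 -6.97426640e-03
 -6.94072314e+01 -1.34318586e+02] [ 0.92896702 -0.33116151  0.45702984]
```

View pics/w2.png

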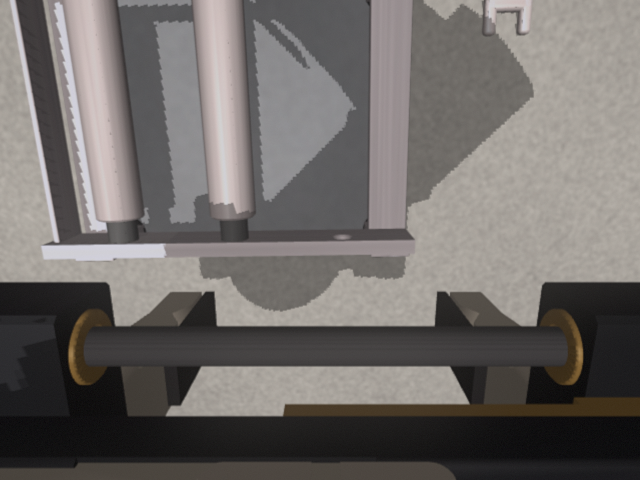

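The far-rail bore shows as a thin ellipse at (342,237); the idler barrels are at (122,230) and (234,228), and the track's end bar is near column 390. Next I'll turn half round for the near bore.

Emit:
{"name": "step_arm", "arguments": {
  "increments": [
    {"tx": -7,"ty": 2,"tz": 0,"ax": 0,"ay": 0,"az": 8.2,"claw": 1},
    {"tx": -7,"ty": 2,"tz": 0,"ax": 0,"ay": 0,"az": 8.2,"claw": 1},
    {"tx": -7,"ty": 2,"tz": 0,"ax": 0,"ay": 0,"az": 8.2,"claw": 1},
    {"tx": -7,"ty": 2,"tz": 0,"ax": 0,"ay": 0,"az": 8.2,"claw": 1},
    {"tx": -7,"ty": 2,"tz": 0,"ax": 0,"ay": 0,"az": 8.2,"claw": 1},
    {"tx": -7,"ty": 2,"tz": 0,"ax": 0,"ay": 0,"az": 8.2,"claw": 1},
    {"tx": -7,"ty": 2,"tz": 0,"ax": 0,"ay": 0,"az": 8.2,"claw": 1},
    {"tx": -7,"ty": 2,"tz": 0,"ax": 0,"ay": 0,"az": 8.2,"claw": 1},
    {"tx": -7,"ty": 2,"tz": 0,"ax": 0,"ay": 0,"az": 8.2,"claw": 1},
    {"tx": -7,"ty": 2,"tz": 0,"ax": 0,"ay": 0,"az": 8.2,"claw": 1},
    {"tx": -7,"ty": 2,"tz": 0,"ax": 0,"ay": 0,"az": 8.2,"claw": 1}
  ]
}}

```text
time_s: 3.35
tcp_pos: [0.5648, 0.1636, 0.2461]
eef_rot: [-180.0, 0.0, -104.4]
contact_force: [0.0, 0.5, 0.2]
gripper_width: 0.0878
```

Emit:
{"name": "step_arm", "arguments": {
  "increments": [
    {"tx": -7,"ty": 2,"tz": 0,"ax": 0,"ay": 0,"az": 8.2,"claw": 1},
    {"tx": -7,"ty": 2,"tz": 0,"ax": 0,"ay": 0,"az": 8.2,"claw": 1},
    {"tx": -7,"ty": 2,"tz": 0,"ax": 0,"ay": 0,"az": 8.2,"claw": 1},
    {"tx": -7,"ty": 2,"tz": 0,"ax": 0,"ay": 0,"az": 8.2,"claw": 1},
    {"tx": -7,"ty": 2,"tz": 0,"ax": 0,"ay": 0,"az": 8.2,"claw": 1},
    {"tx": -7,"ty": 2,"tz": 0,"ax": 0,"ay": 0,"az": 8.2,"claw": 1},
    {"tx": -7,"ty": 2,"tz": 0,"ax": 0,"ay": 0,"az": 8.2,"claw": 1},
    {"tx": -7,"ty": 2,"tz": 0,"ax": 0,"ay": 0,"az": 8.2,"claw": 1},
    {"tx": -7,"ty": 2,"tz": 0,"ax": 0,"ay": 0,"az": 8.2,"claw": 1},
    {"tx": -7,"ty": 2,"tz": 0,"ax": 0,"ay": 0,"az": 8.2,"claw": 1},
    {"tx": 0,"ty": 0,"tz": 0,"ax": 0,"ay": 0,"az": 8.2,"claw": 1},
    {"tx": 0,"ty": 0,"tz": 0,"ax": 0,"ay": 0,"az": 0,"claw": 1}
  ]
}}

```text
time_s: 4.55
tcp_pos: [0.4951, 0.1839, 0.2461]
eef_rot: [-180.0, -0.0, -14.4]
contact_force: [0.4, 0.2, -1.1]
gripper_width: 0.0878
```

```bash
python3 - <<'E'
from h import *
import pickle
c=cap('wrist','w3'); pickle.dump(c,open('w3.pkl','wb')); print(-c['R'].T@c['t'],c['R'][2],c['fx'])
s=r.get_state(); print(s['time_s'],s['tcp_pos'],s['eef_rot'],s['joints'],s['contact_force'])
a=cv2.imread('pics/w2.png')[200:280,20:420]; b=c['image'][0:240,160:560]
cv2.imwrite('pics/c3.png',np.vstack([cv2.resize(a,(800,160),interpolation=cv2.INTER_CUBIC),cv2.resize(c['image'][:280],(800,350),interpolation=cv2.INTER_CUBIC)]))
E
```

```text
[0.56279777 0.16613348 0.38592448] [-0.25084908  0.06577181 -0.96578921] 426.1351366032419
4.6 [0.4952818  0.18394472 0.2460335 ] [-1.79962191e+02 -2.75288669e-02 -1.46892457e+01] [ 4.16622847e+01  6.65249238e+00 -1.77158164e+01  2.15963877e-03
 -6.55849631e+01  3.36475867e+01] [-1.17467642  0.54500629 -0.16555386]
```

View pics/c3.png

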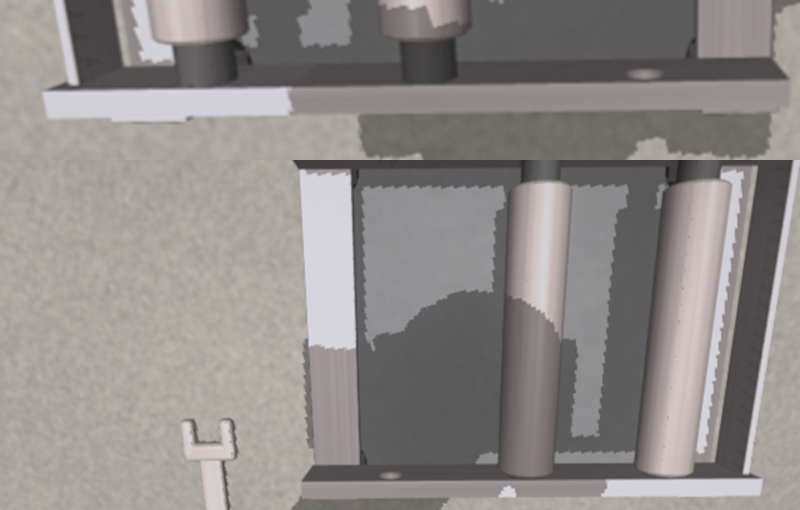

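```bash
python3 - <<'E'
from h import *
import pickle
w2=pickle.load(open('w2.pkl','rb'));w3=pickle.load(open('w3.pkl','rb'))
def bore(c,u,v):
    g=cv2.cvtColor(c['image'],cv2.COLOR_BGR2GRAY)[v-8:v+9,u-16:u+17].astype(float)
    print(g[8-5:8+6,::3].astype(int))
    row=g[8]; m=g>np.median(g[6:11])+25; m[:4]=0;m[12:]=0
    ys,xs=np.nonzero(m); print('blob',xs.min()+u-16,xs.max()+u-16,ys.min()+v-8,ys.max()+v-8); return xs.mean()+u-16,ys.mean()+v-8
for c,u,v in((w2,342,237),(w3,312,253)):
    p=bore(c,u,v);print(p, onz(c,*p,.085), onz(c,u,v,.085), dep(c,u,v))
for c,pts in((w2,[(43.5,244.5),(415,239.5)]),(w3,[(242.4,256.8),(608.8,254.4)])):
    a,b=[onz(c,*p,.097) for p in pts]; print(a,b,np.linalg.norm(a-b),np.degrees(np.arctan2(*(b-a)[:2])))
# idlers axis: barrel mid & other end (z .085)
print('idler far ends',onz(w2,20+207/2,200+60/2,.085),onz(w2,20+428/2,200+60/2,.085))
print('idler near ends (tube end)',onz(w3,527/1.25,(470-160)/1.25,.085),onz(w3,665/1.25,(470-160)/1.25,.085))
print('idler far ends w3',onz(w3,541/1.25,(170-160)/1.25,.085),onz(w3,699/1.25,(170-160)/1.25,.085))
E
```

```text
[[ 73  73  73  72  73  72  73  73  73  74  75]
 [ 74  74  74  72  74  73  75  74  74  74  76]
 [ 74  74  75  80  89  96  96  87  76  75  75]
 [ 75  74  75  93 112 127 124 107  86  75  75]
 [ 72  74  77 106 125 138 134 117  95  74  74]
 [ 74  73  75 105 129 146 141 123  93  76  76]
 [ 74  74  74  98 123 139 135 115  87  75  75]
 [ 73  74  74  79 102 112 109  92  75  73  74]
 [ 84  91  88  90  91  90  94  98  98  99  99]
 [118 124 125 125 124 126 129 135 136 137 136]
 [146 147 148 148 148 148 147 149 148 149 148]]
blob 336 348 235 239
(np.float64(342.0), np.float64(236.71428571428572)) [0.64746165 0.15511152 0.085     ] [0.64766708 0.15505974 0.085     ] [0.64911801 0.15492861 0.07896176]
[[ 79  78  78  78  77  78  77  77  76  77  77]
 [ 77  78  77  80  86  94  92  87  75  77  75]
 [ 75  76  75  91 109 122 120 106  85  74  75]
 [ 75  76  79 107 126 138 134 119  98  75  75]
 [ 76  75  78 110 133 149 144 127  94  76  75]
 [ 77  77  75 109 134 149 144 128  91  77  76]
 [ 77  77  75  98 121 135 132 113  82  77  75]
 [ 76  77  77  79  91 103 100  81  76  77  78]
 [ 99 100  99 101 101 102 103 103 103 103 104]
 [137 139 138 140 140 140 141 143 142 142 142]
 [155 155 156 156 155 156 155 155 155 154 155]]
blob 305 318 250 254
(np.float64(311.6774193548387), np.float64(252.11290322580646)) [0.48419678 0.19700937 0.085     ] [0.48348531 0.19695292 0.085     ] [0.48207824 0.19749968 0.07966133]
[ 0.59718467 -0.04697021  0.097     ] [0.65938113 0.20386896 0.097     ] 0.258435072133596 13.925833731158976
[0.49611445 0.24405515 0.097     ] [ 0.43395387 -0.00648063  0.097     ] 0.25813196906048136 -166.06569061460553
idler far ends [0.60275184 0.00444299 0.085     ] [0.62293329 0.08125823 0.085     ]
idler near ends (tube end) [0.46733416 0.11836949 0.085     ] [0.44738462 0.04025697 0.085     ]
idler far ends w3 [0.62068502 0.08134141 0.085     ] [0.60077879 0.00366981 0.085     ]
```

Emit:
{"name": "step_arm", "arguments": {
  "increments": [
    {"tx": -10.5,"ty": -40,"tz": 0,"ax": 0,"ay": 0,"az": 1.5,"claw": 1},
    {"tx": -10.5,"ty": -40,"tz": 0,"ax": 0,"ay": 0,"az": 1.5,"claw": 1},
    {"tx": -10.5,"ty": -40,"tz": 0,"ax": 0,"ay": 0,"az": 1.5,"claw": 1},
    {"tx": -10.5,"ty": -40,"tz": 0,"ax": 0,"ay": 0,"az": 1.5,"claw": 1},
    {"tx": -10.5,"ty": -40,"tz": 0,"ax": 0,"ay": 0,"az": 1.5,"claw": 1},
    {"tx": -10.5,"ty": -40,"tz": 0,"ax": 0,"ay": 0,"az": 1.5,"claw": 1},
    {"tx": -10.5,"ty": -40,"tz": 0,"ax": 0,"ay": 0,"az": 1.5,"claw": 1},
    {"tx": -10.5,"ty": -40,"tz": 0,"ax": 0,"ay": 0,"az": 1.5,"claw": 1},
    {"tx": -10.5,"ty": -40,"tz": 0,"ax": 0,"ay": 0,"az": 1.5,"claw": 1},
    {"tx": -10.5,"ty": -40,"tz": 0,"ax": 0,"ay": 0,"az": 1.5,"claw": 1},
    {"tx": -10.5,"ty": -40,"tz": 0,"ax": 0,"ay": 0,"az": 1.5,"claw": 1},
    {"tx": -10.5,"ty": -40,"tz": 0,"ax": 0,"ay": 0,"az": 1.5,"claw": 1}
  ]
}}

```text
time_s: 5.8
tcp_pos: [0.3682, -0.297, 0.2459]
eef_rot: [180.0, -0.1, 3.3]
contact_force: [0.8, 0.5, -0.1]
gripper_width: 0.0879
```

Emit:
{"name": "step_arm", "arguments": {
  "increments": [
    {"tx": 0,"ty": 0,"tz": 0,"ax": 0,"ay": 0,"az": 0,"claw": 1},
    {"tx": 0,"ty": 0,"tz": 0,"ax": 0,"ay": 0,"az": 0,"claw": 1}
  ]
}}

```text
time_s: 6.0
tcp_pos: [0.3684, -0.2961, 0.2454]
eef_rot: [-180.0, 0.0, 3.1]
contact_force: [0.1, -0.4, -0.5]
gripper_width: 0.0879
```

```bash
python3 - <<'E'
from h import *
import pickle
c=cap('wrist','w4'); pickle.dump(c,open('w4.pkl','wb'))
s=r.get_state(); print(s['time_s'],s['tcp_pos'],s['eef_rot'])
P=np.full((480,640,3),9.)
v,u=np.mgrid[:480,:640]; o=-c['R'].T@c['t']
d=np.stack([(u-c['cx'])/c['fx'],(v-c['cy'])/c['fy'],np.ones(u.shape)],-1)@c['R']
X=o+d*c['depth'][...,None]
m=(X[...,2]>.052)&(X[...,2]<.066)&(v<285)&(c['depth']>0)
n,l,st,_=cv2.connectedComponentsWithStats(m.astype(np.uint8)); k=1+st[1:,4].argmax(); m=l==k
p=X[m]; q=p[:,:2]; mu=q.mean(0); w=np.linalg.svd(q-mu,full_matrices=False)[2][0]; w*=np.sign(w[0])
t=(q-mu)@w; print(st[k],p[:,2].max(),mu,np.degrees(np.arctan2(w[1],w[0])),t.min(),t.max(),mu+w*(np.percentile(t,.3)+np.percentile(t,99.7))/2)
E
```

```text
6.05 [ 0.36886514 -0.29529905  0.24547263] [-1.79987554e+02  7.03664096e-03  3.27014106e+00]
[ 315    0   41  241 8309] 0.06370520157295184 [ 0.44368011 -0.29885222] 2.6096563032975446 -0.0867722410350185 0.08514340356384549 [ 0.44331696 -0.29886877]
```

View pics/w4.png

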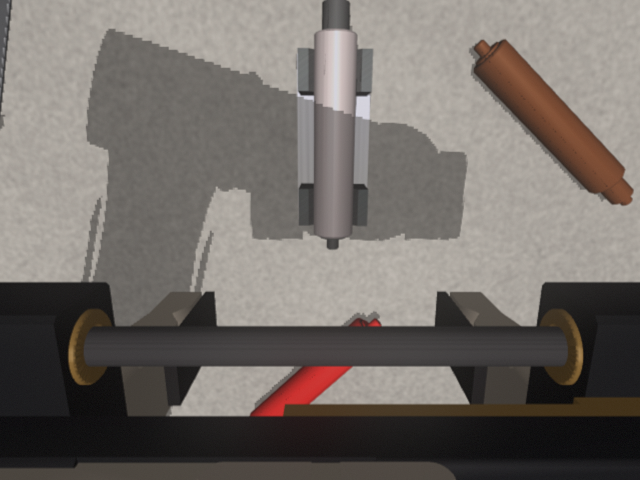

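Roller close up: tube at columns 315–357, rows 30–238, barrel at the top (336,13), plain pin at the bottom (333,243). I'll refine the tube ends and go down.

```bash
python3 - <<'E'
from h import *
import pickle
c=pickle.load(open('w4.pkl','rb'))
v,u=np.mgrid[:480,:640]; o=-c['R'].T@c['t']
d=np.stack([(u-c['cx'])/c['fx'],(v-c['cy'])/c['fy'],np.ones(u.shape)],-1)@c['R']
X=o+d*c['depth'][...,None]
m=(X[...,2]>.0575)&(X[...,2]<.066)&(v<285)&(abs(u-336)<30)
p=X[m]; q=p[:,:2]; mu=q.mean(0); w=np.linalg.svd(q-mu,full_matrices=False)[2][0]; w*=np.sign(w[0])
t=(q-mu)@w; a,b=np.percentile(t,[.3,99.7]); print(np.degrees(np.arctan2(w[1],w[0])),a,b,mu+w*(a+b)/2,np.ptp((q-mu)@[-w[1],w[0]]))
for vv in (60,120,200):
    g=np.abs(np.diff(c['image'][vv,300:372].astype(int).sum(1))); print(vv,np.argsort(-g)[:6]+300)
for vv in(30,238): print(onz(c,335,vv,.06))
E
```

```text
2.6142203724818054 -0.07846914633475173 0.07027089358658521 [ 0.4339114  -0.29936765] 0.02307545963910075
60 [361 355 307 308 315 325]
120 [313 354 370 355 368 312]
200 [367 313 352 357 366 351]
[ 0.50791521 -0.29521059  0.06      ]
[ 0.35958756 -0.30428599  0.06      ]
```

Emit:
{"name": "step_arm", "arguments": {
  "increments": [
    {"tx": 33,"ty": -2,"tz": 0,"ax": 0,"ay": 0,"az": -0.5,"claw": 1},
    {"tx": 32,"ty": -1.5,"tz": 0,"ax": 0,"ay": 0,"az": 0,"claw": 1},
    {"tx": 0,"ty": 0,"tz": -30,"ax": 0,"ay": 0,"az": 0,"claw": 1},
    {"tx": 0,"ty": 0,"tz": -40,"ax": 0,"ay": 0,"az": 0,"claw": 1},
    {"tx": 0,"ty": 0,"tz": -40,"ax": 0,"ay": 0,"az": 0,"claw": 1},
    {"tx": 0,"ty": 0,"tz": -30,"ax": 0,"ay": 0,"az": 0,"claw": 1},
    {"tx": 0,"ty": 0,"tz": -20,"ax": 0,"ay": 0,"az": 0,"claw": 1},
    {"tx": 0,"ty": 0,"tz": 0,"ax": 0,"ay": 0,"az": 0,"claw": 1},
    {"tx": 0,"ty": 0,"tz": 0,"ax": 0,"ay": 0,"az": 0,"claw": 1}
  ]
}}

```text
time_s: 6.95
tcp_pos: [0.4351, -0.2978, 0.0861]
eef_rot: [180.0, 0.0, 3.1]
contact_force: [-0.1, 0.2, 1.4]
gripper_width: 0.0873
```

Emit:
{"name": "step_arm", "arguments": {
  "increments": [
    {"tx": -1,"ty": -1.5,"tz": -15,"ax": 0,"ay": 0,"az": -0.4,"claw": 1},
    {"tx": 0,"ty": 0,"tz": -15,"ax": 0,"ay": 0,"az": 0,"claw": 1},
    {"tx": 0,"ty": 0,"tz": -11,"ax": 0,"ay": 0,"az": 0,"claw": 1},
    {"tx": 0,"ty": 0,"tz": 0,"ax": 0,"ay": 0,"az": 0,"claw": -0.1},
    {"tx": 0,"ty": 0,"tz": 0,"ax": 0,"ay": 0,"az": 0,"claw": -0.4},
    {"tx": 0,"ty": 0,"tz": 0,"ax": 0,"ay": 0,"az": 0,"claw": -1},
    {"tx": 0,"ty": 0,"tz": 0,"ax": 0,"ay": 0,"az": 0,"claw": -1},
    {"tx": 0,"ty": 0,"tz": 0,"ax": 0,"ay": 0,"az": 0,"claw": -1},
    {"tx": 0,"ty": 0,"tz": 0,"ax": 0,"ay": 0,"az": 0,"claw": -1}
  ],
  "newtons": 35
}}

```text
time_s: 7.85
tcp_pos: [0.4336, -0.3001, 0.0448]
eef_rot: [180.0, -0.0, 2.6]
contact_force: [-0.2, 0.5, 0.2]
gripper_width: 0.0448
```

Emit:
{"name": "step_arm", "arguments": {
  "increments": [
    {"tx": 0,"ty": 0,"tz": 0,"ax": 0,"ay": 0,"az": 0,"claw": -1},
    {"tx": 0,"ty": 0,"tz": 0,"ax": 0,"ay": 0,"az": 0,"claw": -1},
    {"tx": 0,"ty": 0,"tz": 0,"ax": 0,"ay": 0,"az": 0,"claw": -1},
    {"tx": 0,"ty": 0,"tz": 0,"ax": 0,"ay": 0,"az": 0,"claw": -1},
    {"tx": 0,"ty": 0,"tz": 0,"ax": 0,"ay": 0,"az": 0,"claw": -1}
  ]
}}

```text
time_s: 8.35
tcp_pos: [0.4334, -0.2994, 0.0446]
eef_rot: [-180.0, 0.0, 2.6]
contact_force: [-0.1, 4.4, 2.7]
gripper_width: 0.0313
```

Emit:
{"name": "step_arm", "arguments": {
  "increments": [
    {"tx": 0,"ty": 0,"tz": 15,"ax": 0,"ay": 0,"az": 0,"claw": -1},
    {"tx": 0,"ty": 0,"tz": 30,"ax": 0,"ay": 0,"az": 0,"claw": -1},
    {"tx": 0,"ty": 0,"tz": 40,"ax": 0,"ay": 0,"az": 0,"claw": -1},
    {"tx": 0,"ty": 0,"tz": 40,"ax": 0,"ay": 0,"az": 0,"claw": -1},
    {"tx": 0,"ty": 0,"tz": 30,"ax": 0,"ay": 0,"az": 0,"claw": -1},
    {"tx": 0,"ty": 0,"tz": 0,"ax": 0,"ay": 0,"az": 0,"claw": -1},
    {"tx": 0,"ty": 0,"tz": 0,"ax": 0,"ay": 0,"az": 0,"claw": -1}
  ]
}}

```text
time_s: 9.05
tcp_pos: [0.433, -0.2996, 0.1992]
eef_rot: [-180.0, -0.0, 2.6]
contact_force: [0.5, 0.5, -5.7]
gripper_width: 0.0314
```

```bash
python3 - <<'E'
from h import *
import pickle
c=pickle.load(open('w2.pkl','rb'))
for u,v in((372,100),(390,100),(405,100),(390,200)): print('bar',dep(c,u,v))
s=r.get_state(); print(s['time_s'],s['tcp_pos'],s['eef_rot'],s['contact_force'],s['moment'],s['gripper_width'])
a=cap('scene');b=cap('side');pickle.dump((a,b),open('lift.pkl','wb'))
for n,c in(('a',a),('b',b)):
    x,y=map(int,proj(c,s['tcp_pos'])); print(n,x,y); cv2.imwrite(f'pics/l{n}.png',cv2.resize(c['image'][max(y-40,0):y+40,x-53:x+53],(400,300),interpolation=cv2.INTER_CUBIC))
cv2.imwrite('pics/l.png',np.hstack([cv2.imread('pics/la.png'),cv2.imread('pics/lb.png')]))
E
```

```text
bar [0.56015786 0.20181071 0.04675317]
bar [0.56360317 0.21481513 0.04710638]
bar [0.56643932 0.22583389 0.04633396]
bar [0.63692615 0.1983793  0.04840406]
9.05 [ 0.43299769 -0.29962832  0.19917581] [-1.79954162e+02 -1.59033799e-02  2.61054911e+00] [ 0.52481766  0.51548727 -5.74021139] [-0.1283695   0.21516482  0.01235192] 0.03136074886176511
a 244 245
b 328 147
```

View pics/l.png

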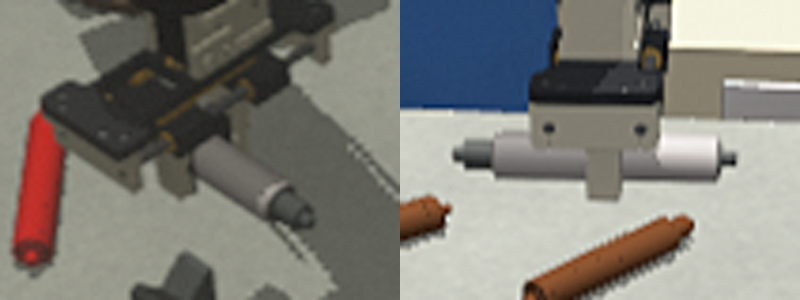

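The roller is held level in the jaws with the sprung end leading. The end bar's top is at z=0.047, clear of the fingertips (0.066). Next: go over the gap and tilt.

Emit:
{"name": "step_arm", "arguments": {
  "increments": [
    {"tx": 5,"ty": 20,"tz": 0,"ax": 0,"ay": 0,"az": -1.4,"claw": -1},
    {"tx": 10,"ty": 44,"tz": 0,"ax": 0,"ay": 0,"az": -1.4,"claw": -1},
    {"tx": 10,"ty": 44,"tz": 0,"ax": 0,"ay": 0,"az": -1.4,"claw": -1},
    {"tx": 10,"ty": 44,"tz": 0,"ax": 0,"ay": 0,"az": -1.4,"claw": -1},
    {"tx": 10,"ty": 44,"tz": 0,"ax": 0,"ay": 0,"az": -1.4,"claw": -1},
    {"tx": 10,"ty": 44,"tz": 0,"ax": 0,"ay": 0,"az": -1.4,"claw": -1},
    {"tx": 10,"ty": 44,"tz": 0,"ax": 0,"ay": 0,"az": -1.4,"claw": -1},
    {"tx": 10,"ty": 44,"tz": 0,"ax": 0,"ay": 0,"az": -1.4,"claw": -1},
    {"tx": 10,"ty": 44,"tz": 0,"ax": 0,"ay": 0,"az": -1.4,"claw": -1},
    {"tx": 10,"ty": 44,"tz": 0,"ax": 0,"ay": 0,"az": -1.5,"claw": -1},
    {"tx": 10,"ty": 44,"tz": 0,"ax": 0,"ay": 0,"az": -1.5,"claw": -1},
    {"tx": 5,"ty": 21,"tz": 0,"ax": 0,"ay": 0,"az": -1.5,"claw": -1}
  ]
}}

```text
time_s: 10.35
tcp_pos: [0.5433, 0.184, 0.1973]
eef_rot: [179.9, 0.1, -14.4]
contact_force: [-0.5, -0.7, -5.3]
gripper_width: 0.0315
```

Emit:
{"name": "step_arm", "arguments": {
  "increments": [
    {"tx": 0,"ty": 0,"tz": -10,"ax": 0.6,"ay": 2.4,"az": 0,"claw": -1},
    {"tx": 0,"ty": 0,"tz": -10,"ax": 0.6,"ay": 2.4,"az": 0,"claw": -1},
    {"tx": 0,"ty": 0,"tz": -10,"ax": 0.6,"ay": 2.4,"az": 0,"claw": -1},
    {"tx": 0,"ty": 0,"tz": -10,"ax": 0.7,"ay": 2.5,"az": 0,"claw": -1},
    {"tx": 0,"ty": 0,"tz": 0,"ax": 0,"ay": 0,"az": 0,"claw": -1},
    {"tx": 0,"ty": 0,"tz": 0,"ax": 0,"ay": 0,"az": 0,"claw": -1}
  ]
}}

```text
time_s: 10.95
tcp_pos: [0.5432, 0.1804, 0.1579]
eef_rot: [179.9, 10.1, -14.5]
contact_force: [-0.1, -0.8, -4.2]
gripper_width: 0.0314
```

```bash
cat > g.py <<'E'
from h import *
from scipy.spatial.transform import Rotation as Ro
M=np.array([.5658,.1761,.085]);a=np.radians(-14.4)
G=np.array([[np.cos(a),np.sin(a),0],[-np.sin(a),np.cos(a),0],[0,0,1]])
def rep():
    s=r.get_state();T=Ro.from_euler('xyz',s['eef_rot'],degrees=True).as_matrix();d=T[:,0]
    if d[0]<0:d=-d
    dl=G@d; o=G@(s['tcp_pos']-M)+dl*.0005
    print('t',s['time_s'],'o mm',(o*1e3).round(1),'tilt',np.degrees(np.arcsin(-dl[2])).round(2),'yawerr',np.degrees(np.arctan2(dl[1],dl[0])).round(2),
     'tip',((o+dl*.103)*1e3).round(1),'pin',((o-dl*.087)*1e3).round(1),'F',(G@s['contact_force']).round(1),'Mo',(G@s['moment']).round(2),'w',round(s['gripper_width']*1e3,1)); return s,o,dl
E
python3 - <<'E'
from g import *
import pickle
s,o,d=rep(); print(s['joints'])
c=cap('wrist');pickle.dump(c,open('w5.pkl','wb')); cv2.imwrite('pics/w5.png',c['image'][:330])
print(proj(c,G.T@(o+d*.103)+M))
E
```

```text
t 10.95 o mm [-22.5  -1.5  72.8] tilt 10.09 yawerr -0.13 tip [78.9 -1.7 54.7] pin [-108.2   -1.3   88. ] F [ 0.1 -0.9 -4.2] Mo [-0.1  -0.72  0.04] w 31.4
[ 32.96791456  20.14185214  -9.49846032  -7.92462628 -67.51390086
  46.01231759]
(np.float64(324.845129688083), np.float64(16.198630155925997))
```

View pics/w5.png

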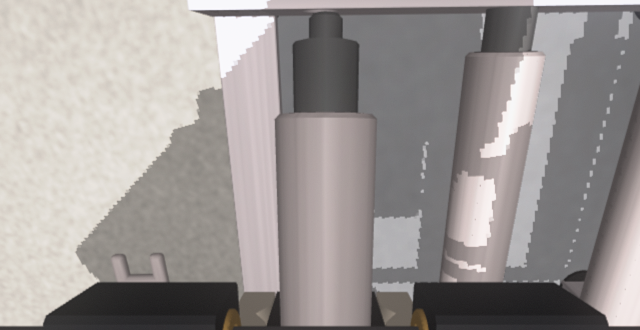

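The nose tip shows at (326,13) against a predicted (325,16), so the in-hand estimate holds. Shifting +1.5 mm along the track and lowering to just short of the far bore.

Emit:
{"name": "step_arm", "arguments": {
  "increments": [
    {"tx": -0.5,"ty": 1.7,"tz": -10,"ax": 0,"ay": 0,"az": 0,"claw": -1},
    {"tx": 0,"ty": 0,"tz": -15,"ax": 0,"ay": 0,"az": 0,"claw": -1},
    {"tx": 0,"ty": 0,"tz": -13,"ax": 0,"ay": 0,"az": 0,"claw": -1},
    {"tx": 0,"ty": 0,"tz": -10,"ax": 0,"ay": 0,"az": 0,"claw": -1},
    {"tx": 0,"ty": 0,"tz": -5,"ax": 0,"ay": 0,"az": 0,"claw": -1},
    {"tx": 0,"ty": 0,"tz": 0,"ax": 0,"ay": 0,"az": 0,"claw": -1},
    {"tx": 0,"ty": 0,"tz": 0,"ax": 0,"ay": 0,"az": 0,"claw": -1}
  ]
}}

```text
time_s: 11.7
tcp_pos: [0.5432, 0.1827, 0.1067]
eef_rot: [180.0, 10.0, -14.4]
contact_force: [-0.1, 0.3, -5.2]
gripper_width: 0.0309
```

```bash
python3 - <<'E'
from g import *
s,o,d=rep();optics.capture('scene');rep();optics.capture('scene');rep()
E
```

```text
t 11.7 o mm [-23.    0.8  21.6] tilt 10.0 yawerr -0.05 tip [78.4  0.7  3.7] pin [-108.7    0.9   36.7] F [-0.1  0.3 -5.2] Mo [-0.14 -0.74 -0.02] w 30.9
t 11.75 o mm [-22.9   0.9  21.9] tilt 9.98 yawerr -0.05 tip [78.5  0.8  4. ] pin [-108.6    1.    37. ] F [-0.4  0.1 -4.8] Mo [-0.14 -0.79 -0.04] w 30.8
t 11.8 o mm [-22.9   1.   22. ] tilt 9.97 yawerr -0.04 tip [78.6  0.9  4.2] pin [-108.6    1.    37.1] F [ 0.  -0.  -4.6] Mo [-0.15 -0.75  0.01] w 31.1
```

Emit:
{"name": "step_arm", "arguments": {
  "increments": [
    {"tx": -0.1,"ty": -0.6,"tz": -2.3,"ax": 0,"ay": 0,"az": 0,"claw": -1},
    {"tx": 0,"ty": 0,"tz": 0,"ax": 0,"ay": 0,"az": 0,"claw": -1},
    {"tx": 1.9,"ty": -0.5,"tz": -0.35,"ax": 0,"ay": 0,"az": 0,"claw": -1},
    {"tx": 1.9,"ty": -0.5,"tz": -0.35,"ax": 0,"ay": 0,"az": 0,"claw": -1},
    {"tx": 1.9,"ty": -0.5,"tz": -0.35,"ax": 0,"ay": 0,"az": 0,"claw": -1},
    {"tx": 1.9,"ty": -0.5,"tz": -0.35,"ax": 0,"ay": 0,"az": 0,"claw": -1},
    {"tx": 0,"ty": 0,"tz": 0,"ax": 0,"ay": 0,"az": 0,"claw": -1},
    {"tx": 0,"ty": 0,"tz": 0,"ax": 0,"ay": 0,"az": 0,"claw": -1}
  ]
}}

```text
time_s: 12.6
tcp_pos: [0.5505, 0.18, 0.1028]
eef_rot: [180.0, 10.0, -14.5]
contact_force: [-0.2, -0.9, -3.8]
gripper_width: 0.031
```

```bash
python3 -c "
from g import *
rep()"
```

```text
t 12.6 o mm [-15.3  -0.   17.7] tilt 10.03 yawerr -0.06 tip [86.1 -0.1 -0.3] pin [-1.01e+02  1.00e-01  3.28e+01] F [ 0.  -0.9 -3.8] Mo [-0.13 -0.69 -0.02] w 31.0
```

Emit:
{"name": "step_arm", "arguments": {
  "increments": [
    {"tx": 1.9,"ty": -0.5,"tz": -0.25,"ax": 0,"ay": 0,"az": 0,"claw": -1},
    {"tx": 1.9,"ty": -0.5,"tz": -0.25,"ax": 0,"ay": 0,"az": 0,"claw": -1},
    {"tx": 1.9,"ty": -0.5,"tz": -0.25,"ax": 0,"ay": 0,"az": 0,"claw": -1},
    {"tx": 0,"ty": 0,"tz": 0,"ax": 0,"ay": 0,"az": 0,"claw": -1},
    {"tx": 0,"ty": 0,"tz": 0,"ax": 0,"ay": 0,"az": 0,"claw": -1}
  ]
}}

```text
time_s: 13.1
tcp_pos: [0.5556, 0.1786, 0.1019]
eef_rot: [180.0, 10.1, -14.5]
contact_force: [-3.4, 1.8, -4.6]
gripper_width: 0.0312
```

```bash
python3 -c "
from g import *
rep()"
```

```text
t 13.1 o mm [-10.   -0.1  16.8] tilt 10.07 yawerr -0.06 tip [91.5 -0.2 -1.2] pin [-95.6  -0.   32. ] F [-3.7  0.9 -4.6] Mo [0.   0.51 0.01] w 31.2
```

Contact came at the depth expected for the shoulder (tip x = 91.5), not at the face (84), so the nose is in the far bore. Now pressing in against the spring with a firmer grip.

Emit:
{"name": "step_arm", "arguments": {
  "increments": [
    {"tx": 1.5,"ty": -0.4,"tz": 0,"ax": 0,"ay": 0,"az": 0,"claw": -1},
    {"tx": 1.5,"ty": -0.4,"tz": -0.1,"ax": 0,"ay": 0,"az": 0,"claw": -1},
    {"tx": 1.5,"ty": -0.4,"tz": -0.2,"ax": 0,"ay": 0,"az": 0,"claw": -1},
    {"tx": 1.5,"ty": -0.4,"tz": -0.3,"ax": 0,"ay": 0,"az": 0,"claw": -1},
    {"tx": 0,"ty": 0,"tz": 0,"ax": 0,"ay": 0,"az": 0,"claw": -1},
    {"tx": 0,"ty": 0,"tz": 0,"ax": 0,"ay": 0,"az": 0,"claw": -1}
  ],
  "newtons": 55
}}

```text
time_s: 13.7
tcp_pos: [0.5613, 0.177, 0.1011]
eef_rot: [180.0, 10.1, -14.5]
contact_force: [-5.2, 2.9, -4.0]
gripper_width: 0.0309
```

```bash
python3 -c "
from g import *
rep()"
```

```text
t 13.7 o mm [-4.1 -0.2 16.1] tilt 10.12 yawerr -0.06 tip [97.3 -0.3 -2. ] pin [-89.7  -0.1  31.3] F [-5.7  1.5 -4. ] Mo [0.27 1.58 0.05] w 30.9
```

Emit:
{"name": "step_arm", "arguments": {
  "increments": [
    {"tx": 1.55,"ty": -0.4,"tz": -0.25,"ax": 0,"ay": 0,"az": 0,"claw": -1},
    {"tx": 1.55,"ty": -0.4,"tz": -0.25,"ax": 0,"ay": 0,"az": 0,"claw": -1},
    {"tx": 1.55,"ty": -0.4,"tz": -0.25,"ax": 0,"ay": 0,"az": 0,"claw": -1},
    {"tx": 1.55,"ty": -0.4,"tz": -0.25,"ax": 0,"ay": 0,"az": 0,"claw": -1},
    {"tx": 1.55,"ty": -0.4,"tz": -0.25,"ax": 0,"ay": 0,"az": 0,"claw": -1},
    {"tx": 0,"ty": 0,"tz": 0,"ax": 0,"ay": 0,"az": 0,"claw": -1},
    {"tx": 0,"ty": 0,"tz": 0,"ax": 0,"ay": 0,"az": 0,"claw": -1}
  ]
}}

```text
time_s: 14.4
tcp_pos: [0.5681, 0.1752, 0.0997]
eef_rot: [179.9, 10.2, -14.5]
contact_force: [-9.1, 4.0, -2.8]
gripper_width: 0.0313
```

```bash
python3 -c "
from g import *
rep()"
```

```text
t 14.4 o mm [ 3.  -0.3 14.6] tilt 10.21 yawerr -0.07 tip [104.3  -0.4  -3.7] pin [-82.7  -0.2  30. ] F [-9.9  1.6 -2.8] Mo [0.55 2.76 0.03] w 31.3
```

Emit:
{"name": "step_arm", "arguments": {
  "increments": [
    {"tx": 1.1,"ty": -0.2,"tz": -0.2,"ax": 0,"ay": 0,"az": 0,"claw": -1},
    {"tx": 1.1,"ty": -0.2,"tz": -0.1,"ax": 0,"ay": 0,"az": 0,"claw": -1},
    {"tx": 0,"ty": 0,"tz": -1.4,"ax": -0.25,"ay": -0.97,"az": 0,"claw": -1},
    {"tx": 0,"ty": 0,"tz": -1.4,"ax": -0.25,"ay": -0.97,"az": 0,"claw": -1},
    {"tx": 0,"ty": 0,"tz": -1.4,"ax": -0.25,"ay": -0.97,"az": 0,"claw": -1},
    {"tx": 0,"ty": 0,"tz": 0,"ax": 0,"ay": 0,"az": 0,"claw": -1},
    {"tx": 0,"ty": 0,"tz": 0,"ax": 0,"ay": 0,"az": 0,"claw": -1}
  ]
}}

```text
time_s: 15.1
tcp_pos: [0.5697, 0.1747, 0.0951]
eef_rot: [179.9, 7.2, -14.5]
contact_force: [-10.3, 4.3, -3.4]
gripper_width: 0.0309
```

```bash
python3 - <<'E'
from g import *
import pickle
s,o,d=rep()
a=cap('scene');b=cap('side')
C=[]
for c in (a,b):
    x,y=map(int,proj(c,M)); print(x,y); C.append(cv2.resize(c['image'][y-45:y+45,x-60:x+60],(400,300),interpolation=cv2.INTER_CUBIC))
    print('near top',proj(c,G.T@np.array([-.084,0,.012])+M),'pin',proj(c,G.T@(o-d*.087)+M))
cv2.imwrite('pics/m.png',np.hstack(C))
E
```

```text
t 15.1 o mm [ 4.7 -0.4 10. ] tilt 7.23 yawerr -0.06 tip [106.9  -0.5  -3. ] pin [-81.6  -0.3  21. ] F [-11.1   1.6  -3.4] Mo [0.4  3.35 0.01] w 30.9
397 217
near top (np.float64(380.8384632963623), np.float64(200.13257727354187)) pin (np.float64(381.4419852616836), np.float64(198.25529400286))
230 309
near top (np.float64(268.96269078600045), np.float64(316.23301804307215)) pin (np.float64(267.4544886622869), np.float64(312.2981617056403))
```

View pics/m.png

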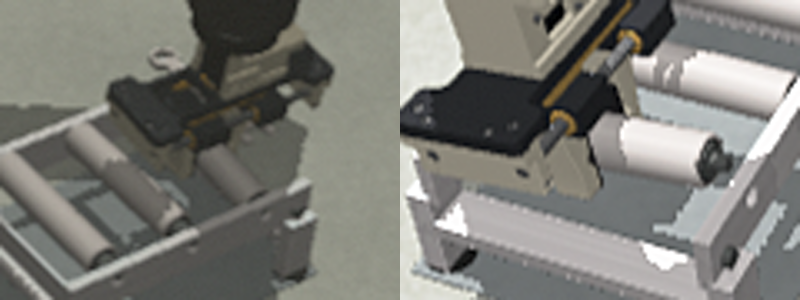

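The side crop shows the plain pin, crop (732,163), just inside the near rail's inner edge; F = 11 N fits about 16 mm of compression. Lowering on to level.

Emit:
{"name": "step_arm", "arguments": {
  "increments": [
    {"tx": 0.3,"ty": 0,"tz": -1.4,"ax": -0.25,"ay": -0.97,"az": 0,"claw": -1},
    {"tx": 0.3,"ty": 0,"tz": -1.4,"ax": -0.25,"ay": -0.97,"az": 0,"claw": -1},
    {"tx": 0,"ty": 0,"tz": -1.4,"ax": -0.25,"ay": -0.97,"az": 0,"claw": -1},
    {"tx": 0,"ty": 0,"tz": 0,"ax": 0,"ay": 0,"az": 0,"claw": -1},
    {"tx": 0,"ty": 0,"tz": 0,"ax": 0,"ay": 0,"az": 0,"claw": -1}
  ]
}}

```text
time_s: 15.7
tcp_pos: [0.5702, 0.1746, 0.0907]
eef_rot: [179.9, 4.2, -14.5]
contact_force: [-9.5, 4.6, -3.3]
gripper_width: 0.0309
```

```bash
python3 -c "
from g import *
rep()"
```

```text
t 15.7 o mm [ 5.2 -0.4  5.7] tilt 4.24 yawerr -0.06 tip [107.9  -0.5  -1.9] pin [-81.6  -0.3  12.1] F [-10.4   2.1  -3.3] Mo [0.45 3.7  0.06] w 30.9
```

Emit:
{"name": "step_arm", "arguments": {
  "increments": [
    {"tx": 0.1,"ty": 0.1,"tz": -1.4,"ax": -0.26,"ay": -1.03,"az": 0,"claw": -1},
    {"tx": 0.1,"ty": 0.1,"tz": -1.4,"ax": -0.26,"ay": -1.03,"az": 0,"claw": -1},
    {"tx": 0.1,"ty": 0.1,"tz": -1.4,"ax": -0.26,"ay": -1.03,"az": 0,"claw": -1},
    {"tx": 0,"ty": 0,"tz": -1.4,"ax": -0.26,"ay": -1.03,"az": 0,"claw": -1},
    {"tx": 0,"ty": 0,"tz": 0,"ax": 0,"ay": 0,"az": 0,"claw": -1},
    {"tx": 0,"ty": 0,"tz": 0,"ax": 0,"ay": 0,"az": 0,"claw": -1}
  ]
}}

```text
time_s: 16.3
tcp_pos: [0.5706, 0.1746, 0.0851]
eef_rot: [179.9, -0.0, -14.5]
contact_force: [-10.4, 3.6, -3.5]
gripper_width: 0.0308
```

```bash
python3 -c "
from g import *
rep()"
```

```text
t 16.3 o mm [ 5.6 -0.3  0.1] tilt -0.04 yawerr -0.06 tip [108.6  -0.4   0.2] pin [-81.4  -0.2   0.1] F [-11.    0.9  -3.5] Mo [0.22 4.1  0.1 ] w 30.8
```

Emit:
{"name": "step_arm", "arguments": {
  "increments": [
    {"tx": -1,"ty": 0.25,"tz": 0,"ax": 0,"ay": 0,"az": 0,"claw": -1},
    {"tx": -1,"ty": 0.25,"tz": 0,"ax": 0,"ay": 0,"az": 0,"claw": -1},
    {"tx": -1,"ty": 0.25,"tz": 0,"ax": 0,"ay": 0,"az": 0,"claw": -1},
    {"tx": -1,"ty": 0.25,"tz": 0,"ax": 0,"ay": 0,"az": 0,"claw": -1},
    {"tx": -1,"ty": 0.25,"tz": 0,"ax": 0,"ay": 0,"az": 0,"claw": -1},
    {"tx": 0,"ty": 0,"tz": 0,"ax": 0,"ay": 0,"az": 0,"claw": -1},
    {"tx": 0,"ty": 0,"tz": 0,"ax": 0,"ay": 0,"az": 0,"claw": -1}
  ]
}}

```text
time_s: 17.0
tcp_pos: [0.5663, 0.1757, 0.0853]
eef_rot: [179.9, -0.1, -14.5]
contact_force: [-8.3, 2.5, -3.9]
gripper_width: 0.0308
```

```bash
python3 -c "
from g import *
rep()"
```

```text
t 17.0 o mm [ 1.1 -0.2  0.3] tilt -0.08 yawerr -0.08 tip [104.1  -0.4   0.4] pin [-85.9  -0.1   0.2] F [-8.6  0.4 -3.9] Mo [0.12 3.32 0.1 ] w 30.8
```

The force drops at the spring's own rate (0.5 N/mm), so the pin is entering the near bore freely. Continue.

Emit:
{"name": "step_arm", "arguments": {
  "increments": [
    {"tx": -1,"ty": 0.25,"tz": 0,"ax": 0,"ay": 0,"az": 0,"claw": -1},
    {"tx": -1,"ty": 0.25,"tz": 0,"ax": 0,"ay": 0,"az": 0,"claw": -1},
    {"tx": -1,"ty": 0.25,"tz": 0,"ax": 0,"ay": 0,"az": 0,"claw": -1},
    {"tx": -1,"ty": 0.25,"tz": 0,"ax": 0,"ay": 0,"az": 0,"claw": -1},
    {"tx": -1,"ty": 0.25,"tz": 0,"ax": 0,"ay": 0,"az": 0,"claw": -1},
    {"tx": -1,"ty": 0.25,"tz": 0,"ax": 0,"ay": 0,"az": 0,"claw": -1},
    {"tx": -1,"ty": 0.25,"tz": 0,"ax": 0,"ay": 0,"az": 0,"claw": -1},
    {"tx": 0,"ty": 0,"tz": 0,"ax": 0,"ay": 0,"az": 0,"claw": -1},
    {"tx": 0,"ty": 0,"tz": 0,"ax": 0,"ay": 0,"az": 0,"claw": -1}
  ]
}}

```text
time_s: 17.9
tcp_pos: [0.5601, 0.1775, 0.0855]
eef_rot: [180.0, -0.2, -14.5]
contact_force: [-5.8, 0.4, -4.0]
gripper_width: 0.0308
```

```bash
python3 -c "
from g import *
rep()"
```

```text
t 17.9 o mm [-5.3 -0.1  0.5] tilt -0.15 yawerr -0.07 tip [97.7 -0.2  0.8] pin [-92.3   0.    0.3] F [-5.8 -1.1 -4. ] Mo [-0.11  2.22  0.08] w 30.8
```

Emit:
{"name": "step_arm", "arguments": {
  "increments": [
    {"tx": -0.8,"ty": 0.2,"tz": -0.2,"ax": 0,"ay": 0,"az": 0,"claw": -1},
    {"tx": -0.8,"ty": 0.2,"tz": -0.2,"ax": 0,"ay": 0,"az": 0,"claw": -1},
    {"tx": -0.5,"ty": 0.1,"tz": 0,"ax": 0,"ay": 0,"az": 0,"claw": -1},
    {"tx": 0,"ty": 0,"tz": 0,"ax": 0,"ay": 0,"az": 0,"claw": -1},
    {"tx": 0,"ty": 0,"tz": 0,"ax": 0,"ay": 0,"az": 0,"claw": -1}
  ]
}}

```text
time_s: 18.4
tcp_pos: [0.5585, 0.1781, 0.0854]
eef_rot: [180.0, -0.2, -14.5]
contact_force: [-4.9, -0.0, -3.8]
gripper_width: 0.0308
```

```bash
python3 -c "
from g import *
rep()"
```

```text
t 18.4 o mm [-7.   0.1  0.4] tilt -0.2 yawerr -0.07 tip [96.  -0.   0.7] pin [-94.    0.2   0.1] F [-4.7 -1.3 -3.8] Mo [-0.42  1.9  -0.05] w 30.8
```

Emit:
{"name": "step_arm", "arguments": {
  "increments": [
    {"tx": 0,"ty": 0,"tz": 0,"ax": 0,"ay": 0,"az": 0,"claw": -0.25},
    {"tx": 0,"ty": 0,"tz": 0,"ax": 0,"ay": 0,"az": 0,"claw": -0.15},
    {"tx": 0,"ty": 0,"tz": 0,"ax": 0,"ay": 0,"az": 0,"claw": 0},
    {"tx": 0,"ty": 0,"tz": 0,"ax": 0,"ay": 0,"az": 0,"claw": 0.1},
    {"tx": 0,"ty": 0,"tz": 0,"ax": 0,"ay": 0,"az": 0,"claw": 0.1},
    {"tx": 0,"ty": 0,"tz": 0,"ax": 0,"ay": 0,"az": 0,"claw": 0.1},
    {"tx": 0,"ty": 0,"tz": 0,"ax": 0,"ay": 0,"az": 0,"claw": 0.1}
  ],
  "newtons": 5
}}

```text
time_s: 19.1
tcp_pos: [0.559, 0.1784, 0.0856]
eef_rot: [-180.0, -0.3, -14.5]
contact_force: [-0.3, 0.6, -0.2]
gripper_width: 0.0477
```

Released, no force left on the tool. Rising straight up and looking.

Emit:
{"name": "step_arm", "arguments": {
  "increments": [
    {"tx": 0,"ty": 0,"tz": 10,"ax": 0,"ay": 0,"az": 0,"claw": 0.1},
    {"tx": 0,"ty": 0,"tz": 25,"ax": 0,"ay": 0,"az": 0,"claw": 0.1},
    {"tx": 0,"ty": 0,"tz": 40,"ax": 0,"ay": 0,"az": 0,"claw": 0.1},
    {"tx": 0,"ty": 0,"tz": 45,"ax": 0,"ay": 0,"az": 0,"claw": 0.1},
    {"tx": -48,"ty": 0,"tz": 12,"ax": 0,"ay": 0,"az": 0,"claw": 0.1},
    {"tx": -40,"ty": 0,"tz": 25,"ax": 0,"ay": 0,"az": 0,"claw": 0.1},
    {"tx": 0,"ty": 0,"tz": 30,"ax": 0,"ay": 0,"az": 0,"claw": 0.1},
    {"tx": 0,"ty": 0,"tz": 0,"ax": 0,"ay": 0,"az": 0,"claw": 0.1},
    {"tx": 0,"ty": 0,"tz": 0,"ax": 0,"ay": 0,"az": 0,"claw": 0.1}
  ]
}}

```text
time_s: 20.0
tcp_pos: [0.4711, 0.1787, 0.2742]
eef_rot: [-179.8, -0.3, -14.4]
contact_force: [0.7, 0.1, -0.5]
gripper_width: 0.0485
```

```bash
python3 - <<'E'
from g import *
import pickle
rep()
c=cap('wrist');a=cap('scene');b=cap('side');pickle.dump((c,a,b),open('end.pkl','wb'))
v,u=np.mgrid[:480,:640]; o=-c['R'].T@c['t']
d=np.stack([(u-c['cx'])/c['fx'],(v-c['cy'])/c['fy'],np.ones(u.shape)],-1)@c['R']
X=((o+d*c['depth'][...,None])-M)@G.T*1e3
m=(X[...,2]>12.5)&(X[...,2]<25)&(abs(X[...,1])<25)&(v<285)
p=X[m]; print(len(p),np.percentile(p,[.5,50,99.5],axis=0).round(1))
for s in(-60,-30,0,30,60):
    q=p[abs(p[:,0]-s)<6]
    if len(q): print(s,q[:,1].mean().round(1),np.percentile(q[:,2],97).round(1))
C=[]
for k in (a,b):
    x,y=map(int,proj(k,M)); C.append(cv2.resize(k['image'][y-38:y+37,x-50:x+50],(400,300),interpolation=cv2.INTER_CUBIC))
cv2.imwrite('pics/e.png',np.vstack([np.hstack(C),cv2.resize(c['image'][:240],(800,300))]))
E
```

```text
t 20.0 o mm [-91.9 -21.  189.2] tilt -0.34 yawerr -0.03 tip [ 11.1 -21.1 189.9] pin [-178.9  -21.   188.7] F [ 0.7  0.2 -0.5] Mo [-0.1   0.13  0.02] w 48.5
5697 [[-93.6 -22.6  12.5]
 [ -6.6   0.3  14.2]
 [ 63.7  22.2  16.7]]
-60 -0.1 15.7
-30 0.3 16.0
0 0.3 16.2
30 0.4 16.3
60 0.7 16.4
```

View pics/e.png

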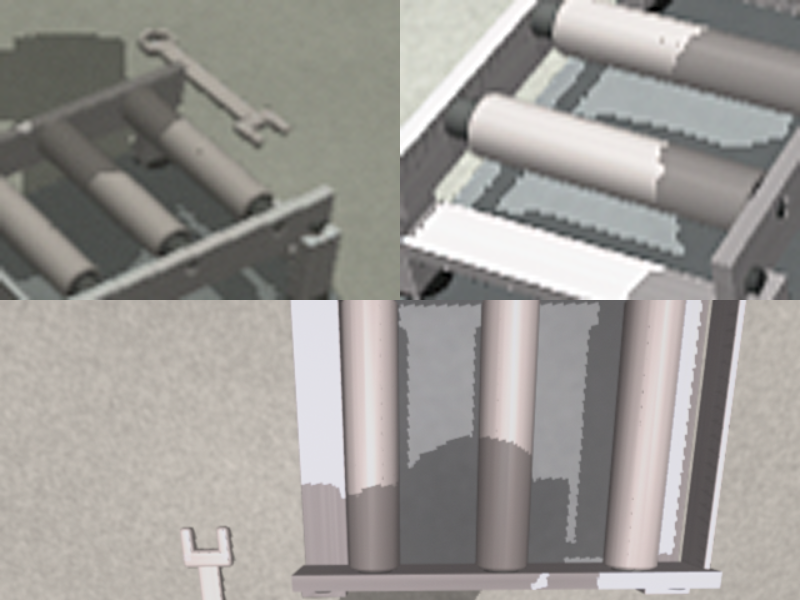

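The pictures show the roller level in the third place. In the wrist crop its near end stops at row 568, like both idlers, and the far barrel meets the rail as theirs do. The spanner looks untouched. Handing in.

```bash
python3 - <<'E'
from h import *
import pickle
D=pickle.load(open('d0.pkl','rb'))['scene']['image']; E=pickle.load(open('end.pkl','rb'))[1]['image']
for n,(x,y,w) in dict(collar=(288,342,14),die=(339,316,16)).items():
    p=D[y-w:y+w,x-w:x+w]; q=cv2.matchTemplate(E[y-w-12:y+w+12,x-w-12:x+w+12],p,cv2.TM_CCOEFF_NORMED); k=cv2.minMaxLoc(q); print(n,k[1],k[3][0]-12,k[3][1]-12)
print(r.close_job())
E
```

```text
collar 0.9990660548210144 0 0
die 0.9992313385009766 0 0
the job is handed in; nothing more can be done
None
```

I took the spare roller from the V-blocks and fitted it in the empty place of the track. Then I released it and handed the job in at about 20 s; no verdict is reported.

**How it went in:** Tilted 10°, the nose entered the far bore. I pressed it about 16 mm against the spring (about 11 N measured), lowered it to level and eased the plain pin back into the near bore. The force fell at the spring's own rate, with no sign of the pin catching.

**Last checks:**
- **Roller:** level within about 1 mm over the tube length, at axle height, and within 1 mm of the line between the bores as I measured them. Just before release the pin tip was at -94.0 mm, as specified. Afterwards its ends looked like the two idlers' in the pictures.
- **Nose tip:** not measured directly; its depth follows from the shoulder contact and the spring force.
- **Bystanders:** the die and collar had not shifted by a pixel. I only judged the spanner by eye; it looked untouched.
- **Arm:** clear of everything, with no force on the tool.

No check failed or disagreed. My first two move calls were refused because rows need every field filled; nothing moved.

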